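# Bring the square sample before the reader and open its shutter

## Robot

A 6-joint arm with a two-finger parallel gripper is mounted at the origin on the work surface. World frame = base frame: x ahead of the robot, y to its left, z up, the work surface at z = 0. Lengths are in m, angles in rad, forces in N, time in s.
With the tool pointing down it reaches from about 0.3 to 0.75 m from the base axis. Payload 8.5 kg.
Tool frame: the origin (TCP) lies midway between the tips of the shut fingers; the grasp point (between the pads) lies 19 mm behind it (robot.tcp_to_grasp is the distance from the TCP to the grasp point, in m); z points along the fingers, y is the line along which they close (so a half turn about z gives the same grasp; the last joint's range is limited). The gripper opens to 85 mm and grips with 20 to 120 N. Pads are 22 mm wide; open, the fingers measure 114 mm over their backs; the gripper's body (76 mm by 85 mm) begins 54 mm behind the grasp point. The pads swing forward as they close: fully open they stand 13 mm farther back than shut.
Start: joints at [-0.215, 0.381, 1.297, -0, 1.464, -0.215], TCP at [0.55, 0, 0.231] pointing down, gripper open.
Joint ranges: [-3.11, 3.11], [-0.89, 2.33], [0.22, 2.48], [-1.42, 4.56], [0.17, 2.85], [-2.88, 2.88]. Speed limits (rad/s): [2.39, 2.39, 3.14, 3.14, 3.14, 3.14].

## Interface

Orientations are given as a rotation vector (axis times angle).
In Python, from cell import readout, cams, job_done, robot gives the robot as it stands. The module is installed in compiled form; this text tells all that it offers.
- The arm moves only by the shell command python3 -m inch 'ROWS' [FORCE]. ROWS is JSON, a list that holds one entry, the list of rows, each a list of 7 numbers: the shift along the tool's x, y, z in m, then the turn, a rotation vector about the tool's x, y, z in degrees, then the finger opening in m, from 0 to 0.0854. A call has 1 to 8 rows; each row is the pose to reach, as a shift and turn from the pose commanded when the call began, along the tool's axes at that moment; what a row does not reach only later rows make up. A row lasts 1/8 s, in which the tool goes at most 62.5 mm and 10.7 degrees, less where a joint would pass 70% of its speed; a pose out of reach is approached as far as the arm can. A call with a gripper value outside its range is refused whole. The fingers move at their own pace and stop on an object; FORCE is the grip in N (left out, the last holds). Time passes only in rows, so rows that repeat a pose let the fingers close. It gives the time, the measured TCP pose, the force, the opening and the grip force at its end, in the units of the state.
- readout.read_state(): the state, without advancing time (a new reading comes with each control period).
- cams.read_camera(name): name is "scene" or "side" or "wrist"; returns a dict with "pixels" (400x640x3 uint8, red, green, blue), "range_z" (400x640 float32, m along the optical axis (not along the pixel's ray), 0 where there is no reading), "vertical_fov" (degrees; the focal length in pixels is half the picture's height over the tangent of half this angle, whatever the lens; pixels are square), "cx", "cy" (the principal point, pixels), "R" (3x3) and "t" (3): a world point X has camera coordinates R X + t. Camera axes: x right, y down, z forward; pixel columns grow to the right and rows downward; lengths in m; the calibration is good to about 2 mm. The wrist camera is an equidistant fisheye: a pixel r from the principal point sees the ray r / f radians off the axis. A picture is of the moment at which its call begins.
- job_done(): hands the job in; it is judged then, once.
The state is a dict: "time_s": time; "joints": joint angles; "qvel": joint speeds; "joint_torque": joint torques, N m; "position": TCP position; "tool_rot": TCP orientation; "wrist_force": force on the tool from outside, world axes, zero at the start; "wrist_torque": the same for the moment, N m; "opening": finger opening in m; "grasp_force": force on a finger pad.
Only numpy, scipy, OpenCV 4.12 (cv2) and the standard library are available. Lean on these libraries where they do the work, as an engineer would, in place of code of your own. Each camera call takes 0.05 s, during which the arm holds its last target. There are 200 camera calls.

## Task

Push the inspection turntable round by its spokes with a finger, either way, until the square sample sits squarely in front of the reader's lens, its spoke pointing straight under the lens, and leave the table standing there. Then push the shutter lever on top of the reader across to its far stop. Keep your fingers off the samples and leave them in their seats, and do not disturb the other things on the bench.

Things in the scene. Friction and masses are not known exactly. Their poses are not given: they have to be found in the camera images.
- stand: The fixed station. Origin on the bench on the turntable's vertical axis; its x axis points level from there to the reader, a white box 76 x 84 x 103 mm (x = 170 to 246 mm, y = -42 to 42 mm, top at z = 115 mm). Below the disc a plinth of radius 65 mm; the rest under the spokes is free, but for a 12 mm high, 90 mm wide foot along x to the reader.
- lens (a point): Middle of the front of the reader's black lens barrel (34 mm thick), which reaches in over the spokes along the station's x axis to 108 mm from the turntable's axis, tilted down to z = 67 mm at its lowest edge. It looks at whichever seat stands at x = 60 mm, y = 0 of the station.
- turntable: Aluminium disc, radius 90 mm, turns endlessly either way about the station's axis, stays where left (0.15 N m friction). Origin on the axis at its underside, z = 42 mm; top z = 56 mm. Five seats (square frames 46 mm over, 4 mm high), 60 mm from the axis, at 0, 72, 144, 216, 288 degrees anticlockwise from its x axis; a spoke outside each in the same direction. Seats 0, 1 and 3 hold samples.
- spoke0 (a point): Centre of the black end ball (20 mm) of the spoke on the turntable's x axis, 150 mm from the turntable's axis. All five spokes are alike: level steel round bar 12 mm thick, sticking out from 90 to 150 mm from the axis, centre line at z = 49 mm.
- square_sample: The square sample: loose black block 36 x 36 x 16 mm, 60 g, in one of the five seats, 2 mm free play each side. Origin under its centre, z = 56 mm when seated; its centre is to be brought by the turntable to x = 60 mm, y = 0 in the station's frame.
- round_sample_a: A round sample in another seat: loose black disc 36 mm across, 16 mm high, 60 g. Origin under its centre. Stays in its seat.
- round_sample_b: A second, like round sample in another seat (the other two seats are empty). Stays in its seat.
- shutter (a joint): Angle of the shutter lever on the reader's top, about a vertical axis: 0 closed (starts at 0 to 0.2), growing anticlockwise seen from above to its far stop at 1.25, open. At 0 it points 2.49 rad anticlockwise from the station's x axis; it sweeps across over the reader's inner edge. 0.08 N m friction, it stays where left.
- shutter_post (a point): Top centre of the black upright finger post (16 mm thick, from z = 128 to 164 mm) at the end of the shutter lever, 80 mm from the lever's axis. The lever's bar is 14 mm wide, its top at z = 130 mm.
- shutter_pivot (a point): Point on the shutter lever's axis, at z = 126 mm, 208 mm from the turntable's axis.
- jar: Bystander: amber glass jar, 56 mm across, 75 mm high. Origin under its centre.
- objective: Bystander: spare brass objective, 32 mm across, 45 mm high, standing. Origin under its centre.
- screwdriver: Bystander: screwdriver lying, 170 mm long.
- dish: Bystander: clear shallow dish, 90 mm across, 18 mm high. Origin under its centre.
- slide_box: Bystander: grey slide box 100 x 90 x 35 mm. Origin under its centre.
- bottle: Bystander: white bottle, 60 mm across, 150 mm high. Origin under its centre.
Mind the look-alikes: they are no part of the job. Leave any green or turquoise look-alike of the square_sample alone.

How it is judged:
By the outcome, as a careful person would: the job done as asked, in the order asked, and still so for the second after the job is handed in, with the robot touching nothing.
It also fails if it takes over 64 s, if anything falls off the work surface, if the arm or the gripper's body presses on something with over 40 N, if the wrist force passes 120 N, or if a joint passes its speed limit or range.

## Working session

There is one attempt and no reset: what is moved stays moved. The work goes in short steps, Python scripts to look and compute and a shell command to move; the robot and the scene stay as the last step left them, time stands still between calls to the robot, and variables do not carry over. Pictures are saved under pics/ and viewed, at most 10 in all, crops included, and the job is handed in when it is done.

```bash
mkdir -p pics; cat > h.py <<'E'
import numpy as np, cv2
from cell import readout, cams
def cam(n):
    c=cams.read_camera(n); c['f']=200/np.tan(np.radians(c['vertical_fov'])/2); return c
def cloud(c):
    v,u=np.mgrid[0:400,0:640]; z=c['range_z']
    P=np.stack([(u-c['cx'])/c['f']*z,(v-c['cy'])/c['f']*z,z],-1)
    W=(P-c['t'])@c['R']; W[z==0]=np.nan; return W
def proj(c,X):
    p=np.asarray(X)@c['R'].T+c['t']; return p[...,:2]/p[...,2:]*c['f']+[c['cx'],c['cy']]
E
python3 - <<'E'
from h import *
a=cam('scene');b=cam('side')
np.savez('s0.npz',scene=cloud(a),side=cloud(b),ps=a['pixels'],pd=b['pixels'])
for n,c in(('scene',a),('side',b)):
    cv2.imwrite(f'pics/{n}0.png',c['pixels'][...,::-1]); print(n,c['f'],-c['R'].T@c['t'])
s=readout.read_state();print(s['time_s'],s['position'],s['tool_rot'])
E
```

```text
scene 510.54037745252936 [ 1.00947672 -0.62085289  1.17175633]
side 406.703189155194 [ 0.13684304 -0.65304986  0.98132745]
0.1 [5.49742697e-01 4.87987245e-05 2.30774325e-01] [-2.22066047e+00 -2.22066844e+00  1.10240799e-03]
```

View pics/scene0.png

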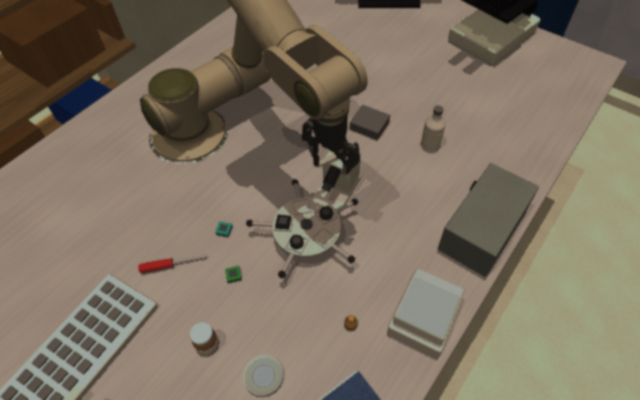

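View pics/side0.png

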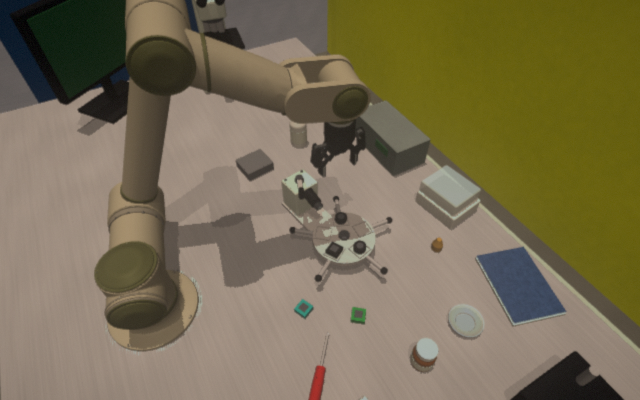

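The scene picture shows the turntable hub at (306,224) and, on it, a black square at (284,222) and round samples at (297,242) and (326,213). The green (233,273) and turquoise (223,229) look-alikes lie on the bench. In the side picture, the reader is at (300,190) and the square at (333,250). I'll confirm this in an enlarged crop and measure.

```bash
python3 - <<'E'
from h import *
d=np.load('s0.npz')
a=cv2.resize(d['ps'][165:295,215:375],None,fx=2.5*2,fy=5,interpolation=cv2.INTER_CUBIC)[:, :]
b=cv2.resize(d['pd'][160:300,260:420],None,fx=4,fy=4,interpolation=cv2.INTER_CUBIC)
a=cv2.resize(d['ps'][165:305,215:375],None,fx=2.5,fy=2.5,interpolation=cv2.INTER_CUBIC)
b=cv2.resize(d['pd'][160:300,260:420],None,fx=2.5,fy=2.5,interpolation=cv2.INTER_CUBIC)
cv2.imwrite('pics/crop.png',np.hstack([a,b])[...,::-1])
W=d['side'];S=d['scene']
for n,pts,Q in(('side',dict(sq=(333,250),ra=(360,247),rb=(341,217),hub=(344,235),b1=(318,278),b2=(384,270),b3=(390,220),b4=(293,230),b5=(336,200),post=(299,180),rd=(300,195)),W),('scene',dict(sq=(284,222),ra=(297,242),rb=(326,213),hub=(306,224),b1=(249,223),b2=(282,274),b3=(351,260),b4=(295,183),b5=(355,201)),S)):
  for k,(u,v) in pts.items(): print(n,k,np.round(np.nanmedian(Q[v-1:v+2,u-1:u+2].reshape(-1,3),0),3))
# disc fit: points with z .052-.06
for Q in(W,S):
  m=(abs(Q[...,2]-.056)<.004)&(np.hypot(Q[...,0]-.55,Q[...,1]+.1)<.3)
  p=Q[m];print(len(p),p.mean(0),np.median(p,0))
  x=Q[(Q[...,2]>.105)&(Q[...,2]<.122)&(np.hypot(Q[...,0]-.5,Q[...,1])<.25)];print('top',len(x),np.round(np.median(x,0),3),cv2.minAreaRect(x[:,:2].astype(np.float32)*1000) if len(x)>3 else 0)
E
```

```text
side sq [ 0.47  -0.116  0.07 ]
side ra [ 0.54  -0.143  0.07 ]
side rb [ 0.547 -0.028  0.071]
side hub [ 0.526 -0.081  0.063]
side b1 [ 0.397 -0.164  0.055]
side b2 [ 0.561 -0.228  0.056]
side b3 [ 0.675 -0.095  0.052]
side b4 [0.412 0.012 0.055]
side b5 [0.577 0.05  0.055]
side post [0.487 0.114 0.128]
side rd [0.455 0.047 0.144]
scene sq [ 0.486 -0.113  0.071]
scene ra [ 0.548 -0.14   0.07 ]
scene rb [ 0.557 -0.028  0.071]
scene hub [ 0.532 -0.082  0.065]
scene b1 [ 0.406 -0.161  0.054]
scene b2 [ 0.57  -0.226  0.056]
scene b3 [ 0.683 -0.094  0.055]
scene b4 [0.42  0.013 0.053]
scene b5 [0.59  0.058 0.056]
2064 [ 0.52890414 -0.0810491   0.05486231] [ 0.52113453 -0.08290742  0.05455994]
top 475 [0.494 0.116 0.112] ((494.38580322265625, 107.49969482421875), (84.72030639648438, 110.97512817382812), 9.602745056152344)
2442 [ 0.53724014 -0.08040815  0.05508799] [ 0.54106283 -0.08245994  0.05480968]
top 219 [0.502 0.092 0.111] ((511.7064514160156, 102.045654296875), (99.69869995117188, 89.08480834960938), 32.072837829589844)
```

View pics/crop.png

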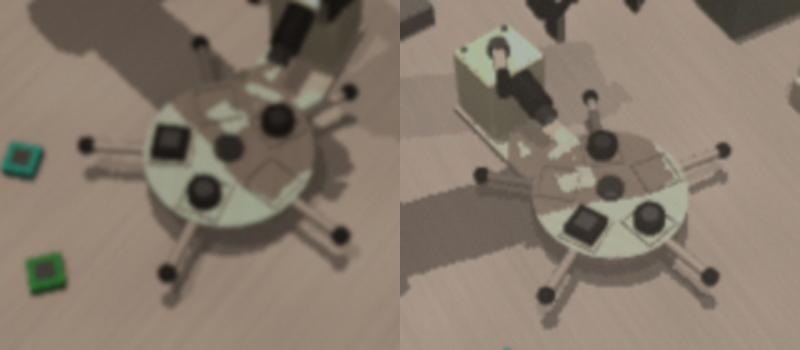

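The enlarged crop confirms it. The black square on the disc (left crop at (172,142)) is the sample. It is on spoke b1, at about 212° in world. The green and turquoise blocks on the bench are decoys. The axis is near (0.529,-0.084) and the station x axis points at about 100°, so the table must turn about 112° clockwise. I'll push spoke b2 (284° to 172°). First I'll move above the start point with the fingers shut and use the wrist camera on the way.

```bash
python3 -m inch '[[[-0.04,0.007,0,0,0,0,0.0],[-0.08,0.014,0,0,0,0,0.0],[-0.12,0.021,0,0,0,0,0.0],[-0.16,0.03,0,0,0,0,0.0],[-0.195,0.036,0,0,0,0,0.0],[-0.195,0.036,0,0,0,0,0.0],[-0.195,0.036,0,0,0,0,0.0]]]' 40
cat >> h.py <<'E'
def wcloud(c):
    v,u=np.mgrid[0:400,0:640]; z=c['range_z']; x=u-c['cx'];y=v-c['cy'];r=np.hypot(x,y)+1e-9
    t=np.tan(np.minimum(r/c['f'],1.5)); P=np.stack([x/r*t*z,y/r*t*z,z],-1)
    W=(P-c['t'])@c['R']; W[z==0]=np.nan; return W
from scipy.optimize import least_squares
def table(Qs,pxs,c0=(.529,-.084)):
    """dark ball blobs -> axis, angle mod 72"""
    B=[]
    for Q,px in zip(Qs,pxs):
        r=np.hypot(Q[...,0]-c0[0],Q[...,1]-c0[1])
        m=(r>.135)&(r<.168)&(Q[...,2]>.043)&(Q[...,2]<.066)&(px.max(-1)<75)
        n,l,st,ce=cv2.connectedComponentsWithStats(m.astype(np.uint8))
        B+=[Q[l==i].mean(0)[:2] for i in range(1,n) if st[i,4]>=6]
    B=np.array(B)
    def res(p):
        d=B-p[:2];a=np.arctan2(d[:,1],d[:,0])-p[2];q=np.radians(72);a=(a+q/2)%q-q/2
        return np.r_[np.hypot(*d.T)-.150,.15*a]
    s=min((least_squares(res,[*c0,t],loss='soft_l1',f_scale=.004) for t in np.radians([0,18,36,54])),key=lambda s:s.cost)
    return np.round(s.x[:2],4),np.degrees(s.x[2])%72,np.round(B,3),np.round(s.fun,3)
E
python3 - <<'E'
from h import *
c=cam('wrist');np.savez('w0.npz',W=wcloud(c),p=c['pixels'])
cv2.imwrite('pics/w0.png',c['pixels'][...,::-1])
d=np.load('s0.npz')
print(table([d['side']],[d['pd']]));print(table([d['scene']],[d['ps']]));print(table([wcloud(c)],[c['pixels']]))
E
```

```text
time_s: 0.98
position: [0.5858, -0.1943, 0.231]
tool_rot: [-2.221, -2.221, -0.0]
wrist_force: [0.6, 0.2, 0.4]
opening: 0.0001
grasp_force: 0.0
(array([ 0.5244, -0.0825]), np.float64(68.04180868226207), array([[ 0.58 ,  0.057],
       [ 0.674, -0.093],
       [ 0.41 ,  0.013],
       [ 0.56 , -0.227],
       [ 0.398, -0.162]]), array([ 0.   , -0.   , -0.001, -0.001, -0.001,  0.   , -0.001,  0.001,
       -0.001,  0.   ]))
(array([ 0.5327, -0.0817]), np.float64(68.04901974808487), array([[ 0.417,  0.014],
       [ 0.589,  0.057],
       [ 0.405, -0.161],
       [ 0.682, -0.093],
       [ 0.57 , -0.226]]), array([-0.   ,  0.   , -0.   , -0.001, -0.001,  0.001, -0.   , -0.   ,
       -0.001,  0.001]))
(array([ 0.5296, -0.0796]), np.float64(68.86637972332434), array([[ 0.414,  0.01 ],
       [ 0.405, -0.158],
       [ 0.566, -0.223]]), array([-0.004, -0.003, -0.002,  0.004, -0.002, -0.001]))
```

View pics/w0.png

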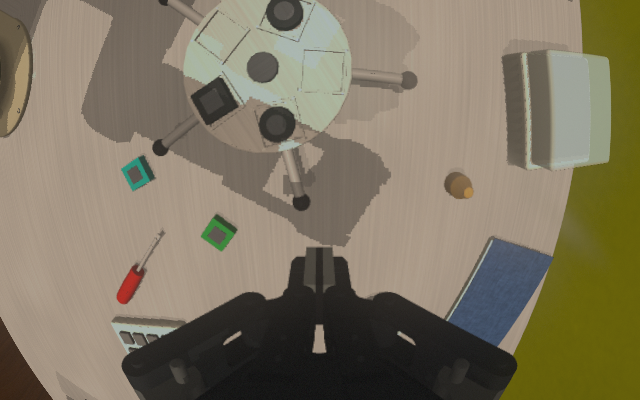

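The wrist picture shows the square sample at (214,100) with its ball at (160,147). The b2 ball is at (301,202), b3 is at (408,80), and the fingers are shut. With the gripper out of the way, I'll fit the station direction and then push.

```bash
cat >> h.py <<'E'
def station(Q,ax):
    """yaw of station from reader top + front/side edges"""
    m=(Q[...,2]>.110)&(Q[...,2]<.119)&(np.hypot(Q[...,0]-.494,Q[...,1]-.121)<.075)
    d=Q[m][:,:2]-ax
    out=[]
    for ph in np.radians(np.arange(90,110,.25)):
        e=np.array([np.cos(ph),np.sin(ph)]);n=np.array([-e[1],e[0]])
        x=d@e;y=d@n;k=(x>.165)&(x<.25);lo,hi=np.percentile(y[k],[1,99]); out.append((hi-lo,np.degrees(ph),lo,hi,*np.percentile(x[k],[1,99])))
    return len(d),[np.round(o,4) for o in out if abs(o[2]+o[3])<.001]
E
python3 - <<'E'
from h import *
for n in('side','scene'):
    c=cam(n);Q=cloud(c);t=table([Q],[c['pixels']]);print(n,t[0],t[1]);print(station(Q,t[0]))
    m=(Q[...,2]>.11)&(Q[...,2]<.119)&(np.hypot(Q[...,0]-.494,Q[...,1]-.121)<.075)
    print(cv2.minAreaRect(((Q[m][:,:2]-t[0])*1000).astype(np.float32)))
    m=(Q[...,2]>.150)&(np.hypot(Q[...,0]-.49,Q[...,1]-.121)<.11)&(Q[...,2]<.17);p=Q[m]
    print('post',len(p),np.round(np.median(p,0)-[*t[0],0],3))
    np.savez(n+'1.npz',Q=Q,p=c['pixels'])
E
```

```text
side [ 0.5242 -0.082 ] 68.10078013203656
(372, [array([ 8.070e-02,  9.925e+01, -4.010e-02,  4.060e-02,  1.689e-01,
        2.466e-01])])
((-32.10255813598633, 199.91929626464844), (82.7435531616211, 91.0312728881836), 10.458548545837402)
post 34 [-0.065  0.131  0.161]
scene [ 0.5328 -0.0817] 67.98944651945432
(456, [array([ 8.050e-02,  9.950e+01, -4.010e-02,  4.040e-02,  1.682e-01,
        2.456e-01])])
((-32.67219543457031, 194.92459106445312), (81.93382263183594, 97.78528594970703), 8.360573768615723)
post 0 [nan nan nan]
  return _methods._mean(a, axis=axis, dtype=dtype,
  ret = um.true_divide(
```

```bash
python3 -m inch '[[[0,0.005,0.04,0,0,0,0],[0,0.005,0.08,0,0,0,0],[0,0.005,0.12,0,0,0,0],[0,0.005,0.16,0,0,0,0],[0,0.005,0.19,0,0,0,0],[0,0.005,0.2,0,0,0,0]]]'
python3 - <<'E'
import numpy as np
c=np.array([.529,-.082])
for s in range(284,166,-8):
    # finger centre: 125 mm along spoke, offset n
    a=np.radians(s);e=np.array([np.cos(a),np.sin(a)]);n=np.array([-e[1],e[0]])
    off=.006+.0145*abs(n[0])+.011*abs(n[1])
    p=c+.122*e+n*off; q=p-[.591,-.194]; print(s,np.round([q[1],q[0]],3))
E
```

```text
time_s: 1.88
position: [0.5904, -0.194, 0.03]
tool_rot: [-2.219, -2.221, 0.001]
wrist_force: [0.7, 0.0, 0.8]
opening: 0.0002
grasp_force: 0.0
284 [-0.001 -0.01 ]
276 [-0.007 -0.028]
268 [-0.011 -0.045]
260 [-0.012 -0.061]
252 [-0.011 -0.078]
244 [-0.008 -0.094]
236 [-0.003 -0.11 ]
228 [ 0.005 -0.126]
220 [ 0.015 -0.14 ]
212 [ 0.028 -0.153]
204 [ 0.042 -0.165]
196 [ 0.059 -0.174]
188 [ 0.076 -0.18 ]
180 [ 0.095 -0.184]
172 [ 0.11  -0.185]
```

```bash
python3 -m inch '[[[-0.001,-0.01,0,0,0,0,0],[-0.006,-0.025,0,0,0,0,0],[-0.01,-0.04,0,0,0,0,0],[-0.012,-0.055,0,0,0,0,0],[-0.012,-0.07,0,0,0,0,0],[-0.01,-0.085,0,0,0,0,0],[-0.007,-0.098,0,0,0,0,0],[-0.003,-0.11,0,0,0,0,0]]]'
python3 - <<'E'
from h import *
for n in('side','scene'):
    c=cam(n);t=table([cloud(c)],[c['pixels']]);print(n,*t[:3])
E
```

```text
time_s: 2.88
position: [0.481, -0.1983, 0.0329]
tool_rot: [2.219, 2.219, 0.001]
wrist_force: [1.9, 0.4, 0.6]
opening: -0.0002
grasp_force: 0.7
side [ 0.5263 -0.0808] 23.247318823257412 [[ 0.379 -0.048]
 [ 0.622 -0.196]
 [ 0.47  -0.207]
 [ 0.447 -0.209]]
scene [ 0.5341 -0.0828] 22.103782770891 [[ 0.524  0.066]
 [ 0.672 -0.027]
 [ 0.458 -0.209]
 [ 0.629 -0.197]]
```

```bash
python3 -m inch '[[[0.008,-0.016,0.002,0,0,0,0],[0.018,-0.03,0.003,0,0,0,0],[0.031,-0.043,0.003,0,0,0,0],[0.045,-0.055,0.003,0,0,0,0],[0.061,-0.064,0.003,0,0,0,0],[0.075,-0.069,0.003,0,0,0,0],[0.087,-0.073,0.003,0,0,0,0],[0.09,-0.073,0.003,0,0,0,0]]]'
python3 - <<'E'
from h import *
for n in('side','scene'):
    c=cam(n);t=table([cloud(c)],[c['pixels']]);print(n,*t)
E
```

```text
time_s: 3.98
position: [0.4076, -0.1071, 0.0283]
tool_rot: [-2.22, -2.222, 0.001]
wrist_force: [-1.2, -1.5, -0.2]
opening: 0.0001
grasp_force: 0.6
side [ 0.5246 -0.0836] 42.00522665102392 [[ 0.638  0.018]
 [ 0.653 -0.159]
 [ 0.371 -0.099]
 [ 0.394 -0.115]
 [ 0.491 -0.228]] [ 0.002 -0.001  0.004 -0.016 -0.002 -0.    -0.001 -0.001  0.019 -0.003]
scene [ 0.5322 -0.0814] 41.12849091166507 [[ 0.473  0.057]
 [ 0.645  0.017]
 [ 0.499 -0.227]
 [ 0.661 -0.159]] [ 0.001 -0.    -0.     0.    -0.    -0.     0.001 -0.001]
```

```bash
python3 -m inch '[[[0.006,-0.001,0,0,0,0,0],[0.012,-0.001,0,0,0,0,0],[0.017,-0.001,0,0,0,0,0],[0.021,-0.001,0,0,0,0,0],[0.024,-0.001,0,0,0,0,0],[0.024,-0.001,0,0,0,0,0]]]'
python3 - <<'E'
from h import *
for n in('side','scene'):
    c=cam(n);t=table([cloud(c)],[c['pixels']]);print(n,*t)
E
```

```text
time_s: 4.82
position: [0.407, -0.0837, 0.0283]
tool_rot: [-2.221, -2.222, -0.0]
wrist_force: [0.0, 0.4, 0.4]
opening: 0.0001
grasp_force: 0.0
side [ 0.5259 -0.0845] 30.90822328794989 [[ 0.656 -0.006]
 [ 0.635 -0.182]
 [ 0.391 -0.089]
 [ 0.464 -0.219]] [ 0.001 -0.003 -0.015 -0.002  0.    -0.002  0.018 -0.004]
scene [ 0.5324 -0.0818] 30.255063714484997 [[ 0.662 -0.007]
 [ 0.473 -0.219]
 [ 0.644 -0.182]] [-0.001 -0.001 -0.    -0.     0.    -0.   ]
```

```bash
python3 -m inch '[[[0.002,0,0,0,0,0,0],[0.004,0,0,0,0,0,0],[0.005,0,0,0,0,0,0],[0.005,0,0,0,0,0,0],[-0.02,0,0,0,0,0,0],[-0.02,0,-0.06,0,0,0,0],[-0.05,0,-0.1,0,0,0,0],[-0.08,0,-0.13,0,0,0,0]]]'
python3 - <<'E'
from h import *
for n in('side','scene'):
    c=cam(n);Q=cloud(c);t=table([Q],[c['pixels']]);print(n,*t);print(station(Q,t[0]))
    cv2.imwrite(f'pics/{n}2.png',cv2.resize(c['pixels'][150:310,200:440],None,fx=2.5,fy=2.5,interpolation=cv2.INTER_CUBIC)[...,::-1])
    r=np.hypot(*(Q[...,:2]-t[0]).transpose(2,0,1))
    m=(r<.085)&(Q[...,2]>.068)&(Q[...,2]<.076)&(c['pixels'].max(-1)<90)
    k,l,st,ce=cv2.connectedComponentsWithStats(m.astype(np.uint8))
    for i in range(1,k):
        if st[i,4]>15:
            p=Q[l==i].mean(0)[:2]-t[0];print('sample',st[i,4],np.round(np.hypot(*p),3),np.degrees(np.arctan2(p[1],p[0])))
E
```

```text
time_s: 5.92
position: [0.4069, -0.1645, 0.1601]
tool_rot: [2.22, 2.222, 0.0]
wrist_force: [0.9, -0.8, -0.1]
opening: 0.0
grasp_force: 0.0
side [ 0.5247 -0.0821] 27.994754545776104 [[ 0.659 -0.011]
 [ 0.632 -0.186]
 [ 0.376 -0.062]
 [ 0.458 -0.217]] [ 0.002 -0.001 -0.     0.     0.    -0.001  0.001 -0.001]Traceback (most recent call last):
  File "<stdin>", line 3, in <module>
  File "h.py", line 37, in station
    x=d@e;y=d@n;k=(x>.165)&(x<.25);lo,hi=np.percentile(y[k],[1,99]); out.append((hi-lo,np.degrees(ph),lo,hi,*np.percentile(x[k],[1,99])))
                                         ~~~~~~~~~~~~~^^^^^^^^^^^^^
    return _quantile_unchecked(
        a, q, axis, out, overwrite_input, method, keepdims, weights)
    return _ureduce(a,
                    func=_quantile_ureduce_func,
    ...<5 lines>...
                    overwrite_input=overwrite_input,
                    method=method)
    r = func(a, **kwargs)
    result = _quantile(arr,
                       quantiles=q,
    ...<2 lines>...
                       out=out,
                       weights=wgt)
    slices_having_nans = np.isnan(arr[-1, ...])
                                  ~~~^^^^^^^^^
IndexError: index -1 is out of bounds for axis 0 with size 0
```

```bash
python3 -m inch '[[[0,0,-0.05,0,0,0,0],[-0.02,0.03,-0.1,0,0,0,0],[-0.03,0.07,-0.15,0,0,0,0],[-0.03,0.1,-0.19,0,0,0,0],[-0.03,0.12,-0.22,0,0,0,0],[-0.03,0.12,-0.22,0,0,0,0]]]'
python3 - <<'E'
from h import *
c=cam('wrist');W=wcloud(c);np.savez('w2.npz',W=W,p=c['pixels'])
cv2.imwrite('pics/w2.png',c['pixels'][...,::-1])
t=table([W],[c['pixels']]);print(*t)
try: print(station(W,t[0]))
except Exception as e: print(e)
for n in('side','scene'):
    c=cam(n);Q=cloud(c);t=table([Q],[c['pixels']]);print(n,*t)
    try: print(station(Q,t[0]))
    except Exception as e: print(e)
E
```

```text
time_s: 6.72
position: [0.5281, -0.1939, 0.379]
tool_rot: [2.219, 2.221, 0.001]
wrist_force: [0.6, -0.5, -0.4]
opening: -0.0001
grasp_force: 0.0
[ 0.5301 -0.0788] 28.188080328918275 [[ 0.382 -0.059]
 [ 0.464 -0.213]] [-0.    -0.     0.001 -0.001]
index -1 is out of bounds for axis 0 with size 0
side [ 0.5238 -0.0822] 28.331825723732912 [[ 0.658 -0.011]
 [ 0.494  0.066]
 [ 0.632 -0.186]
 [ 0.377 -0.063]
 [ 0.459 -0.217]] [ 0.002  0.001 -0.    -0.002 -0.001 -0.001  0.003 -0.001  0.    -0.   ]
(369, [array([ 8.090e-02,  9.900e+01, -4.020e-02,  4.080e-02,  1.694e-01,
        2.462e-01])])
scene [ 0.5335 -0.0823] 27.626554447883887 [[ 0.513  0.064]
 [ 0.384 -0.062]
 [ 0.665 -0.012]
 [ 0.468 -0.216]
 [ 0.64  -0.186]] [-0.003  0.001 -0.001 -0.001 -0.002 -0.004  0.001  0.001  0.     0.   ]
(441, [array([ 8.030e-02,  9.975e+01, -4.020e-02,  4.010e-02,  1.670e-01,
        2.464e-01])])
```

View pics/w2.png

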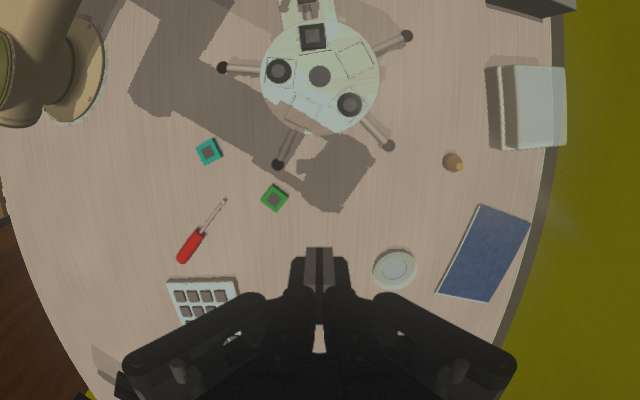

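The wrist picture shows the square at (313,37), under the lens at (307,5). The table is close, within about a degree. I'll take one better overhead view for a precise angle.

```bash
python3 -m inch '[[[0.04,0,0,0,0,0,0],[0.08,0,0,0,0,0,0],[0.11,0,0,0,0,0,0],[0.11,0,0,0,0,0,0]]]'
python3 - <<'E'
from h import *
c=cam('wrist');W=wcloud(c);np.savez('w3.npz',W=W,p=c['pixels'])
cv2.imwrite('pics/w3.png',c['pixels'][:300,120:520][...,::-1].repeat(2,0).repeat(2,1))
t=table([W],[c['pixels']]);print(*t)
try: print(station(W,t[0]))
except Exception as e: print(e)
E
```

```text
time_s: 7.38
position: [0.5261, -0.0824, 0.3779]
tool_rot: [-2.218, -2.223, 0.001]
wrist_force: [-0.6, -0.4, 0.1]
opening: 0.0002
grasp_force: 0.0
[ 0.53   -0.0773] 27.990672877459502 [[ 0.382 -0.057]
 [ 0.637 -0.181]
 [ 0.464 -0.212]] [-0.001 -0.001 -0.     0.    -0.     0.   ]
(1742, [array([ 8.170e-02,  9.975e+01, -4.090e-02,  4.080e-02,  1.676e-01,
        2.201e-01])])
```

View pics/w3.png

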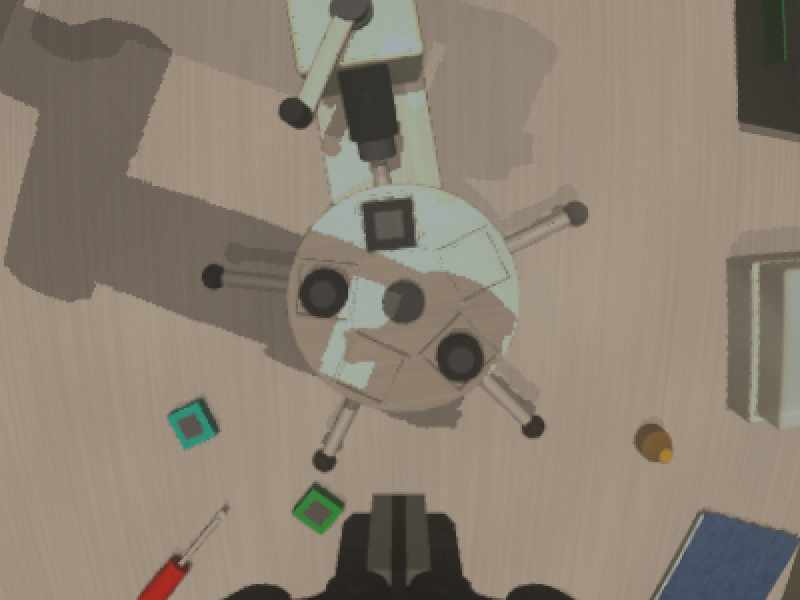

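Three views put the square's spoke at about 100.0° and the station axis at 99.3–99.75°, so the table is within half a degree. The picture shows the square at (388,223) in its seat under the lens, and both rounds seated. Next is the shutter: its post is at (297,111) in this picture.

```bash
python3 -m inch '[[[0.04,-0.03,0,0,0,0,0],[0.08,-0.06,0,0,0,0,0],[0.12,-0.08,0,0,0,0,0],[0.144,-0.096,0,0,0,0,0],[0.144,-0.096,0.05,0,0,0,0],[0.144,-0.096,0.1,0,0,0,0],[0.144,-0.096,0.14,0,0,0,0],[0.144,-0.096,0.14,0,0,0,0]]]'
python3 - <<'E'
from h import *
c=cam('wrist');W=wcloud(c)
m=(W[...,2]>.155)&(W[...,2]<.17)&(np.hypot(W[...,0]-.49,W[...,1]-.1)<.12);p=W[m];print(len(p),np.median(p,0) if len(p) else 0)
p=[.495,.123]
for a in range(247,318,8):
    r=np.radians(a);e=np.array([np.cos(r),np.sin(r)]);n=np.array([-e[1],e[0]])
    q=p+.08*e-n*.019; print(a,q.round(3))
E
```

```text
time_s: 8.43
position: [0.4297, 0.0593, 0.2363]
tool_rot: [-2.22, -2.217, 0.006]
wrist_force: [0.3, -0.3, 0.2]
opening: 0.0003
grasp_force: 0.0
361 [0.46416144 0.05414558 0.16345987]
247 [0.446 0.057]
255 [0.456 0.051]
263 [0.466 0.046]
271 [0.477 0.043]
279 [0.489 0.041]
287 [0.5   0.041]
295 [0.512 0.042]
303 [0.523 0.046]
311 [0.533 0.05 ]
```

```bash
python3 -m inch '[[[0,0,0.03,0,0,0,0],[0,0,0.06,0,0,0,0],[0,0,0.085,0,0,0,0],[0,0,0.094,0,0,0,0],[0,0,0.094,0,0,0,0],[-0.002,0.01,0.094,0,0,0,0],[-0.004,0.018,0.094,0,0,0,0]]]'
python3 -m inch '[[[-0.004,0.008,0,0,0,0,0],[-0.008,0.018,0,0,0,0,0],[-0.011,0.029,0,0,0,0,0],[-0.013,0.04,0,0,0,0,0],[-0.013,0.05,0,0,0,0,0],[-0.012,0.06,0,0,0,0,0]]]'
```

```text
time_s: 9.35
position: [0.45, 0.0556, 0.1451]
tool_rot: [2.22, 2.221, 0.001]
wrist_force: [-3.0, -0.8, 1.3]
opening: 0.0002
grasp_force: 0.9
time_s: 10.1
position: [0.5096, 0.044, 0.1443]
tool_rot: [-2.221, -2.221, 0.0]
wrist_force: [-1.5, -0.2, -0.4]
opening: 0.0003
grasp_force: 0.5
```

```bash
python3 -m inch '[[[0.002,0.007,0,0,0,0,0],[0.004,0.013,0,0,0,0,0],[0.006,0.018,0,0,0,0,0],[0.008,0.022,0,0,0,0,0],[0.008,0.022,0,0,0,0,0]]]'
python3 - <<'E'
from h import *
c=cam('scene');d=cam('side')
for Q,a in((cloud(c),(.533,-.082)),(cloud(d),(.5243,-.082))):
    m=(Q[...,2]>.155)&(Q[...,2]<.168)&(np.hypot(Q[...,0]-.5,Q[...,1]-.1)<.1);p=Q[m];print(len(p),np.round(p[:8],3))
E
```

```text
time_s: 10.72
position: [0.5313, 0.0521, 0.1444]
tool_rot: [2.221, 2.221, 0.001]
wrist_force: [-0.8, -0.0, 0.2]
opening: -0.0002
grasp_force: 0.0
51 [[0.52  0.045 0.166]
 [0.522 0.043 0.166]
 [0.526 0.041 0.166]
 [0.556 0.069 0.16 ]
 [0.522 0.043 0.157]
 [0.526 0.042 0.161]
 [0.53  0.041 0.165]
 [0.532 0.041 0.166]]
34 [[0.539 0.045 0.167]
 [0.538 0.044 0.165]
 [0.513 0.051 0.167]
 [0.531 0.042 0.166]
 [0.534 0.042 0.165]
 [0.539 0.046 0.159]
 [0.514 0.052 0.163]
 [0.514 0.047 0.167]]
```

Not at the stop yet, as there is no force. I'll keep pushing in small steps until the force rises.

```bash
python3 -m inch '[[[0.002,0.003,0,0,0,0,0],[0.004,0.005,0,0,0,0,0],[0.004,0.005,0,0,0,0,0]]]'; python3 -m inch '[[[0.002,0.002,0,0,0,0,0],[0.003,0.003,0,0,0,0,0],[0.003,0.003,0,0,0,0,0]]]'
```

```text
time_s: 11.2
position: [0.5352, 0.0552, 0.1443]
tool_rot: [-2.221, -2.221, 0.005]
wrist_force: [-6.1, -6.6, 3.3]
opening: 0.0
grasp_force: 3.8
time_s: 11.58
position: [0.5358, 0.0559, 0.1441]
tool_rot: [-2.221, -2.22, 0.017]
wrist_force: [-18.1, -20.6, 7.6]
opening: -0.0001
grasp_force: 11.8
```

The force has risen to about 28 N with no further travel, so the lever is at its stop. I'll back off, rise clear and check.

```bash
python3 -m inch '[[[-0.007,-0.01,0,0,0,0,0],[-0.012,-0.025,0,0,0,0,0],[-0.012,-0.025,-0.05,0,0,0,0],[-0.012,-0.025,-0.1,0,0,0,0],[-0.06,-0.02,-0.16,0,0,0,0],[-0.1,-0.01,-0.21,0,0,0,0],[-0.135,-0.01,-0.235,0,0,0,0],[-0.135,-0.01,-0.235,0,0,0,0]]]'
python3 - <<'E'
from h import *
c=cam('wrist');W=wcloud(c)
m=(W[...,2]>.155)&(W[...,2]<.17)&(np.hypot(W[...,0]-.5,W[...,1]-.1)<.12);p=np.median(W[m],0)
print('post',m.sum(),p,'angle',np.radians(np.degrees(np.arctan2(p[1]-.126,p[0]-.495))+360-99.5)-2.49)
cv2.imwrite('pics/w4.png',c['pixels'][:300,120:520][...,::-1].repeat(2,0).repeat(2,1))
t=table([W],[c['pixels']]);print(*t)
E
```

```text
time_s: 12.58
position: [0.5297, -0.0784, 0.3815]
tool_rot: [2.221, 2.214, 0.004]
wrist_force: [1.4, 0.3, -1.1]
opening: -0.0001
grasp_force: 0.0
post 150 [0.55072467 0.06819472 0.16334135] angle 1.2528600576644666
[ 0.5298 -0.077 ] 28.032936395913687 [[ 0.382 -0.057]
 [ 0.637 -0.181]
 [ 0.464 -0.211]] [-0.001 -0.001 -0.     0.001 -0.    -0.   ]
```

View pics/w4.png

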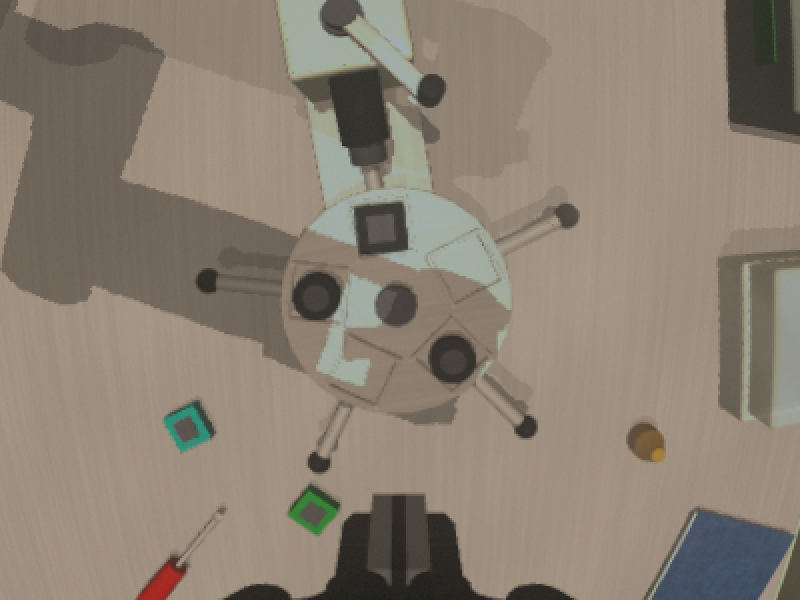

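The shutter reads 1.25 rad, its far stop, with the post at (430,89). The table has not moved (28.0°), the square is at (380,228) under the lens, and everything else is undisturbed.

```bash
python3 -c "from cell import job_done; print(job_done())"
```

```text
the job is handed in; nothing more can be done
None
```

The square sample sits under the lens, its spoke within about half a degree of the station axis, and the shutter lever is at its far stop (about 1.25 rad); the job was handed in at about 12.6 s, with no verdict shown.

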